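Clamp the beard trimmer in its sliding-jaw holder with the cam lever

ROBOT

A 6-joint arm with a two-finger parallel gripper is mounted at the origin on the work surface. World frame = base frame: x ahead of the robot, y to its left, z up, the work surface at z = 0. Lengths are in mm, angles in rad, forces in N, time in s.
With the tool pointing down it reaches from about 350 to 975 mm from the base axis. Payload 4.9 kg.
Tool frame: the origin (TCP) lies at the very end of the fingers, on their centre line; the grasp point (between the pads) lies 19 mm behind it (ctrl.grasp_offset is the distance from the TCP to the grasp point, in mm); z points along the fingers, y is the direction in which the jaws open and shut (so a half turn about z gives the same grasp; the last joint's range is limited). The gripper opens to 85 mm and grips with 20 to 120 N. Pads are 22 mm wide; open, the fingers measure 114 mm over their backs; the gripper's body (76 mm by 85 mm) begins 54 mm behind the grasp point. The pads swing forward as they close: fully open they stand 13 mm farther back than shut.
Start: joints at [0.998, 0.053, 1.613, -0, 1.476, -0.119], TCP at [273.977, 561.728, 231.304] pointing down, gripper open.
Joint ranges: [-3.01, 3.01], [-1.01, 2.22], [0.06, 2.58], [-1.02, 4.17], [0.09, 2.62], [-3.14, 3.14]. Speed limits (rad/s): [2.57, 2.57, 3.14, 3.14, 3.14, 3.14].

INTERFACE

Orientations are given as a unit quaternion [w, x, y, z].
In Python, from bench import ctrl gives the robot as it stands.
- The arm moves only by the shell command python3 -m crank 'ROWS'. ROWS is JSON, a list of rows, each an object of numbers: "gripper": the finger opening in mm, from 0 to 85.4; "x", "y", "z": the shift along the world's x, y, z in mm; "ax", "ay", "az": the turn, a rotation vector about the world's x, y, z in degrees. In form: [{"gripper": .., "x": .., "y": .., "z": .., "ax": .., "ay": .., "az": ..}, ...]. A call has exactly 8 rows; each row shifts and turns the commanded pose from where the row before left it; what a row does not reach is not made up. A row lasts 1/10 s, in which the tool goes at most 50 mm and 8.59 degrees, less where a joint would pass 70% of its speed; a pose out of reach is approached as far as the arm can. A call with a gripper value outside its range is refused whole. The fingers move at their own pace and stop on an object; the grip force is fixed at half the most. Time passes only in rows, so rows that do not move let the fingers close, or fill a call up. It gives the time, the measured TCP pose, the force and the opening at its end, in the units of the state.
- ctrl.get_obs(): the state, without advancing time (a new reading comes with each control period).
- ctrl.get_image(name): name is "side" or "top" or "wrist"; returns a dict with "color" (384x512x3 uint8, red, green, blue), "camera_matrix" (3x3 intrinsics, pixels), "position" and "attitude" of the camera in the world; the wrist camera has in their place "tool_from_camera" (4x4, takes a point from camera to tool coordinates, whose origin is the TCP and whose axes are the flange's). Camera axes: x right, y down, z forward; pixel columns grow to the right and rows downward; lengths in mm; the calibration is good to about 2 mm. A picture is of the moment at which its call begins: read the wrist's pose just before it. There is no depth.
- ctrl.hand_in(): hands the job in, once; it reports no verdict.
The state is a dict: "time": time; "joint_pos": joint angles; "joint_vel": joint speeds; "joint_torque": joint torques, N m; "ee_pos": TCP position; "eef_rot": TCP orientation; "contact_force": force on the tool from outside, world axes, zero at the start; "wrist_torque": the same for the moment, N m; "finger_gap": opening from 0.0 (shut) to 1.0 (fully open).
Only numpy, scipy, OpenCV 4.12 (cv2) and the standard library are available. Lean on these libraries where they do the work, as an engineer would, in place of code of your own. Each camera call takes 0.05 s, during which the arm holds its last target. There are 200 camera calls.

TASK

Lay the beard trimmer on its base in the bench holder, head to either end, and clamp it: flip the holder's cam lever over to free the sliding jaw, push the jaw up until the trimmer sits without play between jaw and fixed cheek, then flip the lever back over to lock. Press gently, under 40 N on the trimmer, and leave the other toiletries on the counter undisturbed.

Things in the scene. Friction and masses are not known exactly. Their poses are not given: they have to be found in the camera images.
- holder: Fixed holder: plate 150 (x) x 220 (y) x 8 mm. Origin: centre of its underside. A fixed steel cheek, 120 mm along x, 14 thick, top 26 mm above the counter, has its inner face at y = -90 mm, looking to +y. A jaw with an equal face slides along y on the plate, facing the cheek, and carries the cam lever. The trimmer lies on the plate between them, its length along x, overhanging 5 mm at each end.
- jaw: Sliding jaw of steel; origin on the middle of its clamping face plane, 8 mm above the counter; axes as the holder's. Face bar 120 x 14 x 18 mm. It slides along holder y: origin at holder y = 10 mm fully open (start: 7 to -23), -48 mm when home against the 42 mm wide trimmer seated on the cheek. About 4 N of friction when the lever is free; the cam holds it in a notch when locked.
- jaw_back (a point): Centre of the back (+y) face of the jaw's upright push block, 28 mm above the counter, at holder x = 0, 85 mm behind (+y of) the clamping face. Block 70 mm along x, 14 thick, top 43 mm above the counter: push here towards holder -y. Between face and block are only parts below 40 mm and the lever.
- lever (a joint): Cam lever angle in rad about holder y: 0 = free, leaning 35 degrees from upright to holder -x; 1.22 = locked, leaning 35 degrees to holder +x. From about 0.45 rad on a nub under the cam enters a row of notches in the plate (9 mm apart, one where the jaw is home) and holds the jaw; out of place it blocks the lever. Stays where left; push along holder x, under 0.3 N m.
- lever_tip (a point): Outer end of the lever, 100 mm from its pivot: a 10 mm round bar with a black grip 16 mm thick on the outer 45 mm. The pivot (along holder y) is 21 mm above the counter at holder x = 0, 30 mm behind (+y of) the clamping face, so the lever swings in the plane holder y = jaw origin + 30 mm. Tip: 103 mm above the counter at both ends (holder x = -57 free, +57 locked), 121 mm upright.
- trimmer: Black beard trimmer lying on its back on the counter: 160 mm long along its x (head with steel blade at +x), body 125 x 42 (y) x 44 mm high from x = -80 to 45 mm, narrower head beyond. Origin: middle of its underside, about its centre of mass. 0.24 kg. Grip it across y.
- mirror: Bystander: round tortoiseshell mirror on a stand, 112 mm across, foot 90 mm across, 175 mm tall. Origin: centre of foot.
- brush_holder: Bystander: green silicone brush holder, 68 mm across, 85 mm tall, with a shaving brush standing in it up to 150 mm. Origin: centre of foot.
- comb: Bystander: wooden comb lying flat, 180 (x) x 40 (y) x 9 mm. Origin: centre of underside.
- jar: Bystander: amber jar, 60 mm across and 60 mm tall. Origin: centre of foot.
- bottle: Bystander: amber bottle, 54 mm across and 150 mm tall. Origin: centre of foot.
- soap_dish: Bystander: white soap dish, 130 x 90 x 26 mm. Origin: centre of underside.
- cup: Bystander: white cup, 74 mm across, 100 mm tall. Origin: centre of foot.

How it is judged (in metres and radians):
On the way, in this order (a step that is already met when the one before it is completed fails the run):
1. The cam lever is flipped right over to free (under 0.3 rad) while the jaw is still well open (gap over 60 mm) (value of joint lever below 0.3 rad and y of jaw in the frame of holder above -0.03 m), for 0.2 s.
2. With the lever still free (under 0.4 rad), the trimmer lies on the plate between cheek and jaw and the jaw is pushed home: play under 2 mm (value of joint lever below 0.4 rad and y of trimmer in the frame of holder between -0.0715 and -0.0665 m and x of trimmer in the frame of holder between -0.03 and 0.03 m and z of trimmer in the frame of holder between 0.005 and 0.011 m and angle between the x axis of trimmer and the x axis of holder, either way round below 0.04 rad and angle between trimmer's own z axis and vertical below 0.05 rad and y of jaw in the frame of holder below -0.046 m), for 0.2 s.
At the end, for the whole second after the job is handed in: Lever over 1.06 rad (locked); trimmer released, at rest on its base on the plate (3 mm), centre within 2.5 mm of holder y = -69 mm and 30 mm of holder x = 0, length within 0.04 rad of holder x, head to either end; jaw home against it (gap under 44 mm: play under 2 mm) (value of joint lever above 1.06 rad and y of trimmer in the frame of holder between -0.0715 and -0.0665 m and x of trimmer in the frame of holder between -0.03 and 0.03 m and z of trimmer in the frame of holder between 0.005 and 0.011 m and angle between the x axis of trimmer and the x axis of holder, either way round below 0.04 rad and angle between trimmer's own z axis and vertical below 0.05 rad and y of jaw in the frame of holder below -0.046 m and linear speed of trimmer below 0.02 m/s and contact force between trimmer and the fingers below 0.1 N); the robot touches nothing.
It fails at once if The jaw presses the trimmer with more than 40 N (contact force between trimmer and jaw above 40 N).
It fails at once if A bystander (mirror, brush holder, comb, jar, bottle, soap dish, cup) is moved by more than 20 mm (distance of any of mirror, brush_holder, comb, jar, bottle, soap_dish, cup from where it was at the start of the episode above 0.02 m).
It fails at once if A bystander is tipped by more than 0.3 rad (angle between any of mirror, brush_holder, comb, jar, bottle, soap_dish, cup's own z axis and vertical above 0.3 rad).
It also fails if it takes over 72 s, if anything falls off the work surface, if the arm or the gripper's body presses on something with over 40 N, if the wrist force passes 120 N, or if a joint passes its speed limit or range.

## Working session

There is one attempt and no reset: what is moved stays moved. The work goes in short steps, Python scripts to look and compute and a shell command to move; the robot and the scene stay as the last step left them, time stands still between calls to the robot, and variables do not carry over. Pictures are saved under pics/ and viewed, about 8 in all and at most 12, crops included, and the job is handed in when it is done.

```bash
mkdir -p pics; ls; cat > h.py <<'E'
import numpy as np,cv2
from bench import ctrl
from scipy.spatial.transform import Rotation as R
def grab(n,f=None):
    o=ctrl.get_obs(); d=ctrl.get_image(n)
    if f: cv2.imwrite('pics/'+f,d['color'][...,::-1])
    return o,d
def cam(o,d):
    K=np.array(d['camera_matrix'])
    if 'tool_from_camera' in d:
        T=np.array(d['tool_from_camera']);q=np.array(o['eef_rot'])
        Rt=R.from_quat(q[[1,2,3,0]]).as_matrix()
        return K,Rt@T[:3,:3],Rt@T[:3,3]+np.array(o['ee_pos'])
    a=np.array(d['attitude'],float)
    Rm=R.from_quat(a[[1,2,3,0]]).as_matrix() if a.size==4 else a.reshape(3,3)
    return K,Rm,np.array(d['position'],float)
def ray(c,uv,z):
    K,Rm,p=c
    uv=np.atleast_2d(uv).astype(float)
    v=(np.c_[uv,np.ones(len(uv))]@np.linalg.inv(K).T)@Rm.T
    return p+v*((z-p[2])/v[:,2])[:,None]
def proj(c,P):
    K,Rm,p=c
    q=(np.atleast_2d(P)-p)@Rm@K.T
    return q[:,:2]/q[:,2:]
E
python3 - <<'E'
from h import *
o,d=grab('top','top0.png'); o2,s=grab('side','side0.png')
for k in(d,s):print({a:b for a,b in k.items() if a!='color'})
print(o)
E
```

```text
pics
{'camera_matrix': array([[499.29272339,   0.        , 262.44629489],
       [  0.        , 499.29272339, 189.63411577],
       [  0.        ,   0.        ,   1.        ]]), 'position': array([ 353.1650007 ,  -13.10344798, 1596.6861252 ]), 'attitude': array([ 0.04689969, -0.70024381,  0.71156762, -0.03362368])}
{'camera_matrix': array([[365.94103759,   0.        , 250.89363081],
       [  0.        , 365.94103759, 196.75334262],
       [  0.        ,   0.        ,   1.        ]]), 'position': array([  61.10439757, -831.34011873,  996.46851231]), 'attitude': array([-0.38492242,  0.89036512, -0.22068225,  0.10190201])}
{'time': 0.0, 'joint_pos': array([ 9.97984678e-01,  5.33672012e-02,  1.61432916e+00, -8.10416523e-06,
        1.47598680e+00, -1.18984849e-01]), 'joint_vel': array([-3.19530724e-04, -1.68215090e-03, -1.00728968e-05,  1.54100508e-04,
        5.47374934e-04, -3.14030363e-04]), 'joint_torque': array([-7.05626808e-04, -3.93704939e+01, -3.70164692e+01, -2.62115946e-04,
        7.37747789e-03,  9.30862001e-06]), 'ee_pos': array([273.65171056, 561.20099128, 230.0356048 ]), 'eef_rot': array([-3.50589576e-04,  2.24970623e-01,  9.74364986e-01, -9.84710524e-04]), 'contact_force': array([0.38063068, 1.30809122, 0.15366824]), 'wrist_torque': array([-0.04311933, -0.00730523,  0.05132747]), 'finger_gap': 1.0004995369786602}
```

View pics/top0.png

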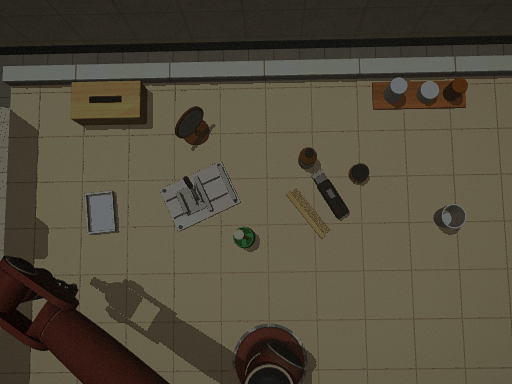

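View pics/side0.png

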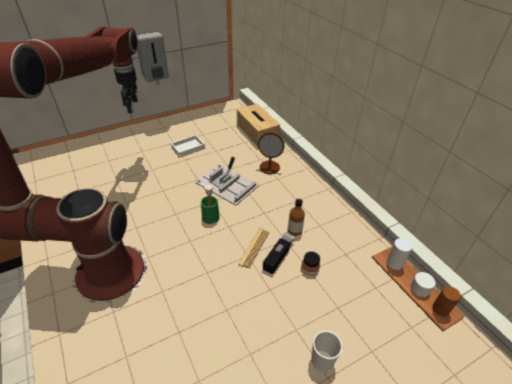

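The top view shows the holder at about (200,196), the trimmer at (330,195) with its head towards the bottle (308,157), the comb on its left at (308,213) and the jar on its right at (360,173). The brush holder is at (244,237) and the mirror at (193,125). I'll enlarge the crops.

```bash
python3 - <<'E'
from h import *
a=cv2.imread('pics/top0.png')
f=lambda x,y,w,h,s:cv2.resize(cv2.convertScaleAbs(a[y:y+h,x:x+w],alpha=1.6),None,fx=s,fy=s,interpolation=cv2.INTER_CUBIC)
# holder crop 155..250,155..235 ; trimmer crop 280..375,140..240
i=np.hstack([f(155,150,55*2-10,100,4),f(280,145,100,100,4)])
cv2.imwrite('pics/crop.png',i)
E
```

```text
(no output)
```

View pics/crop.png

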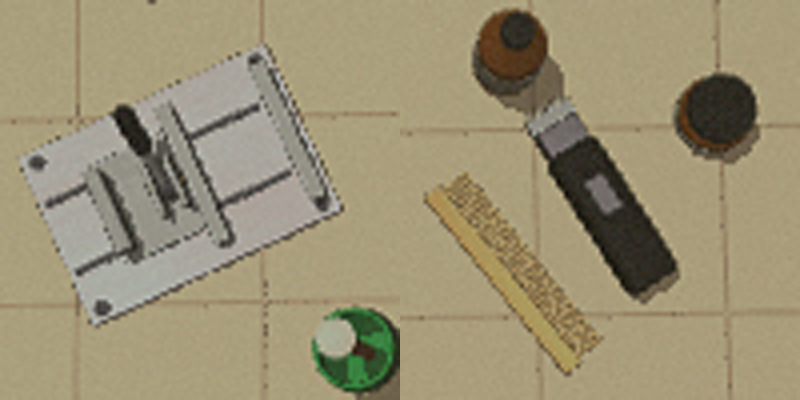

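```bash
cat > m.py <<'E'
from h import *
o,d=grab('top'); c=cam(o,d)
H=np.array([[22,157],[268,43],[343,210],[95,325]])/4+[155,150]-.4
im=d['color'].astype(int)
P=ray(c,H,8); print('plate',P.round(1)); 
print('sides',[np.linalg.norm(P[i]-P[(i+1)%4]).round(1) for i in range(4)])
ctr=P.mean(0); yv=(P[0]+P[3]-P[1]-P[2])[:2]; print('holder c',ctr,'yaw of y axis',np.degrees(np.arctan2(-yv[0],yv[1])))
# jaw face bar back edge / cheek top z=26
cr=lambda a,z:ray(c,np.array(a)/4+[155,150]-.4,z)
print('cheek ends',cr([[255,58],[322,205]],26),'face bar',cr([[172,105],[228,242]],26),'lever tip',cr([[120,110]],103),'block ends top',cr([[92,170],[135,258]],43))
ct=lambda a,z:ray(c,np.array([np.array(a)-[400,0]]).reshape(-1,2)/4+[280,145]-.4,z)
T=ct([[639,298],[678,268],[549,162],[588,135]],44);print('trim body top',T.round(1))
print(ct([[530,128],[568,97]],40).round(1),'jar top',ct([[720,109]],60),'bottle top',ct([[519,30]],150),'comb',ct([[430,198],[568,372],[460,178],[600,340]],9))
# dark mask of trimmer
g=im.sum(2)[140:225,300:352]; m=((g<110)*255).astype('uint8')
cs,_=cv2.findContours(m,0,1)
for k in cs:
  if cv2.contourArea(k)>60:
    r=cv2.minAreaRect(k);b=cv2.boxPoints(r)+[300,140];q=ray(c,b,44);print('dark',r,q.round(1),q.mean(0),[np.linalg.norm(q[i]-q[i-1]) for i in range(4)])
E
python3 m.py
```

```text
plate [[543.4 344.6   8. ]
 [632.7 145.9   8. ]
 [496.3  86.7   8. ]
 [407.8 285.1   8. ]]
sides [np.float64(217.8), np.float64(148.7), np.float64(217.4), np.float64(148.1)]
holder c [520.04774243 215.59017314   8.        ] yaw of y axis 24.121168477754168
cheek ends [[617.58211566 154.5925621   26.        ]
 [498.9522915  102.10376421  26.        ]] face bar [[580.89340901 220.98768052  26.        ]
 [470.86433489 176.66751042  26.        ]] lever tip [[566.60482085 249.00181647 103.        ]] block ends top [[527.99400617 281.45442604  43.        ]
 [458.26013555 247.44598881  43.        ]]
trim body top [[ 435.1 -222.3   44. ]
 [ 457.9 -253.2   44. ]
 [ 542.4 -155.6   44. ]
 [ 563.2 -186.6   44. ]]
[[ 570.1 -141.8   40. ]
 [ 594.2 -172.3   40. ]] jar top [[ 579.56190261 -287.44455059   60.        ]] bottle top [[ 627.51701725 -126.5368705   150.        ]] comb [[ 519.39836168  -63.15625842    9.        ]
 [ 379.40250558 -169.20871268    9.        ]
 [ 535.06312665  -87.44531251    9.        ]
 [ 404.20743806 -195.17694348    9.        ]]
dark ((30.96154022216797, 55.80769348144531), (46.549530029296875, 14.164798736572266), 57.65256118774414) [[ 559.  -142.5   44. ]
 [ 582.3 -180.6   44. ]
 [ 457.6 -254.1   44. ]
 [ 434.7 -216.3   44. ]] [ 508.3769964  -198.39458763   44.        ] [np.float64(144.58237232238463), np.float64(44.64259744279391), np.float64(144.76964845788038), np.float64(44.19838192962711)]
dark ((7.75, 18.249998092651367), (15.495159149169922, 20.23857307434082), 18.434947967529297) [[ 605.9  -95.6   44. ]
 [ 666.9 -117.2   44. ]
 [ 650.3 -163.1   44. ]
 [ 589.5 -141.4   44. ]] [ 628.1369532  -129.32183609   44.        ] [np.float64(48.56791837839732), np.float64(64.67043293212826), np.float64(48.770995583867304), np.float64(64.55895009313876)]
```

```bash
python3 -m crank '[{"gripper":85,"x":28,"y":-35,"z":8,"az":6.3},{"gripper":85,"x":28,"y":-35,"z":8,"az":6.3},{"gripper":85,"x":28,"y":-35,"z":8,"az":6.3},{"gripper":85,"x":28,"y":-35,"z":8,"az":6.3},{"gripper":85,"x":28,"y":-35,"z":8,"az":6.3},{"gripper":85,"x":28,"y":-35,"z":8,"az":6.3},{"gripper":85,"x":28,"y":-35,"z":8,"az":6.2},{"gripper":85,"x":28,"y":-35,"z":8,"az":6.2}]'
python3 - <<'E'
from h import *
o,d=grab('wrist','w1.png'); K,Rm,p=cam(o,d); print(p,Rm.round(2).tolist(),o['ee_pos'],R.from_quat(np.array(o['eef_rot'])[[1,2,3,0]]).as_matrix().round(3).tolist(),o['time'],o['joint_pos'])
E
```

```text
[199.03936735 597.69380199 371.92164272] [[0.44, 0.85, 0.29], [0.9, -0.42, -0.14], [-0.0, 0.32, -0.95]] [273.74574936 561.32171765 230.32677397] [[-0.899, 0.438, -0.001], [0.438, 0.899, -0.001], [0.0, -0.002, -1.0]] 0.15 [ 9.97954165e-01  5.32214696e-02  1.61399295e+00  1.10376463e-05
  1.47597522e+00 -1.18974839e-01]invalid input
```

View pics/w1.png

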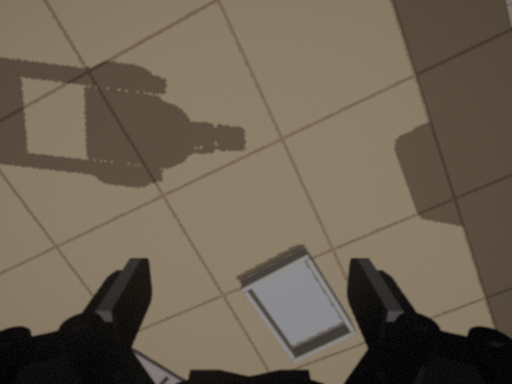

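The arm did not move, so this view shows only the soap dish. I'll try again with every key in each row.

```bash
python3 -m crank '[{"gripper":85,"x":28,"y":-35,"z":8,"ax":0,"ay":0,"az":6.3},{"gripper":85,"x":28,"y":-35,"z":8,"ax":0,"ay":0,"az":6.3},{"gripper":85,"x":28,"y":-35,"z":8,"ax":0,"ay":0,"az":6.3},{"gripper":85,"x":28,"y":-35,"z":8,"ax":0,"ay":0,"az":6.3},{"gripper":85,"x":28,"y":-35,"z":8,"ax":0,"ay":0,"az":6.3},{"gripper":85,"x":28,"y":-35,"z":8,"ax":0,"ay":0,"az":6.3},{"gripper":85,"x":28,"y":-35,"z":8,"ax":0,"ay":0,"az":6.2},{"gripper":85,"x":28,"y":-35,"z":8,"ax":0,"ay":0,"az":6.2}]'
python3 - <<'E'
from h import *
o,d=grab('wrist','w2.png'); K,Rm,p=cam(o,d); print(p,o['ee_pos'],R.from_quat(np.array(o['eef_rot'])[[1,2,3,0]]).as_matrix().round(3).tolist(),o['time'],o['joint_pos'],o['contact_force'])
E
```

```text
time: 1.0
ee_pos: [498.7, 280.1, 295.5]
eef_rot: [0.0, -0.212, 0.977, 0.0]
contact_force: [-0.2, 0.3, 0.1]
finger_gap: 1.0
[422.93946053 245.55020315 437.10584956] [498.73198445 280.12325675 295.53402759] [[-0.91, -0.414, 0.0], [-0.414, 0.91, 0.0], [-0.0, 0.0, -1.0]] 1.0 [ 3.81650263e-01 -1.03442921e-01  1.66013187e+00  5.28255208e-05
  1.58482659e+00 -1.61604332e+00] [-0.17195749  0.34194509  0.10661459]
```

View pics/w2.png

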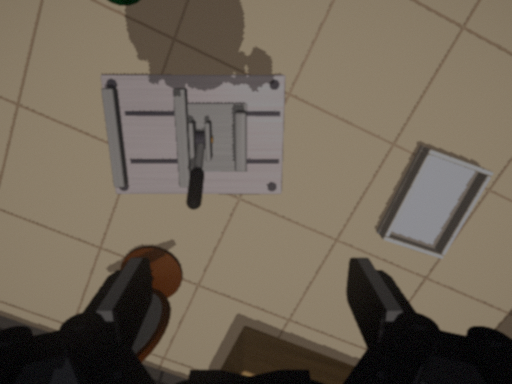

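The wrist view shows the holder plate squared up, with its corners at about (102,75), (284,75), (284,194) and (115,193). The lever tip is at (194,205), the cheek is on the left and the push block's outer edge is at x≈245. I'll cast these points.

```bash
python3 - <<'E'
from h import *
o,d=grab('wrist'); c=cam(o,d); im=d['color']
hsv=cv2.cvtColor(im,cv2.COLOR_RGB2HSV); roi=np.zeros(im.shape[:2],'uint8'); roi[60:215,85:300]=1
m=((hsv[...,1]<45)&(hsv[...,2]>75)&(roi>0)).astype('uint8')*255
m=cv2.morphologyEx(m,cv2.MORPH_CLOSE,np.ones((9,9)))
k=max(cv2.findContours(m,0,1)[0],key=cv2.contourArea); a=cv2.approxPolyDP(cv2.convexHull(k),4,True)[:,0]; print(a.tolist())
O=np.array([520,215.6,0]);t=np.radians(24.1);x=np.array([np.cos(t),np.sin(t),0]);y=np.array([-np.sin(t),np.cos(t),0])
def H(uv,z):
    P=ray(c,uv,z)-O; return np.c_[P@x,P@y].round(1).tolist()
print('plate H',H(a,8)); b=np.array(a)
print('manual',H([[102,75],[284,75],[284,194],[115,193]],8))
print('cheek inner top',H([[117,87],[127,186]],26),'bar face',H([[175,90],[179,186]],26),'bar back',H([[187,90],[188,186]],26),'block back top',H([[246,112],[247,171]],43),'tip',H([[194,205]],103))
E
```

```text
[[291, 73], [285, 191], [122, 190], [108, 73]]
plate H [[-73.5, 109.5], [74.1, 108.0], [73.8, -107.5], [-72.7, -107.1]]
manual [[-70.4, -114.5], [-71.2, 101.3], [78.3, 106.8], [78.1, -117.3]]
cheek inner top [[-57.6, -91.6], [62.3, -93.5]] bar face [[-54.5, -25.1], [61.9, -27.8]] bar back [[-54.6, -11.3], [61.9, -16.4]] block back top [[-31.8, 56.8], [37.0, 58.1]] tip [[57.2, 3.3]]
```

```bash
python3 - <<'E'
from h import *
o,d=grab('top'); c=cam(o,d)
print('mirror foot',ray(c,[[197,136]],3),'disc',ray(c,[[178,135],[203,110]],120),'brush',ray(c,[[245,240]],60),o['ee_pos'])
E
python3 -m crank '[{"gripper":0,"x":33,"y":-6,"z":0,"ax":0,"ay":0,"az":0},{"gripper":0,"x":33,"y":-6,"z":0,"ax":0,"ay":0,"az":0},{"gripper":0,"x":34,"y":-7,"z":0,"ax":0,"ay":0,"az":0},{"gripper":0,"x":0,"y":0,"z":-45,"ax":0,"ay":0,"az":0},{"gripper":0,"x":0,"y":0,"z":-45,"ax":0,"ay":0,"az":0},{"gripper":0,"x":0,"y":0,"z":-30,"ax":0,"ay":0,"az":0},{"gripper":0,"x":0,"y":0,"z":0,"ax":0,"ay":0,"az":0},{"gripper":0,"x":0,"y":0,"z":0,"ax":0,"ay":0,"az":0}]'
```

```text
mirror foot [[715.52556605 226.36016127   3.        ]] disc [[693.12081175 266.41387363 120.        ]
 [769.12614375 190.49216126 120.        ]] brush [[374.81706982  70.277948    60.        ]] [501.02842854 278.08277206 296.50150923]
time: 1.95
ee_pos: [597.3, 263.6, 175.2]
eef_rot: [-0.001, -0.21, 0.978, 0.0]
contact_force: [0.4, -0.1, 1.4]
finger_gap: 0.001
```

```bash
python3 -m crank '[{"gripper":0,"x":1,"y":-2,"z":-30,"ax":0,"ay":0,"az":0},{"gripper":0,"x":0,"y":0,"z":-35,"ax":0,"ay":0,"az":0},{"gripper":0,"x":0,"y":0,"z":-30,"ax":0,"ay":0,"az":0},{"gripper":0,"x":0,"y":0,"z":0,"ax":0,"ay":0,"az":0},{"gripper":0,"x":0,"y":0,"z":0,"ax":0,"ay":0,"az":0},{"gripper":0,"x":-9,"y":-4,"z":0,"ax":0,"ay":0,"az":0},{"gripper":0,"x":-9,"y":-4,"z":0,"ax":0,"ay":0,"az":0},{"gripper":0,"x":0,"y":0,"z":0,"ax":0,"ay":0,"az":0}]'
python3 -m crank '[{"gripper":0,"x":-11,"y":-5,"z":0,"ax":0,"ay":0,"az":0},{"gripper":0,"x":-11,"y":-5,"z":0,"ax":0,"ay":0,"az":0},{"gripper":0,"x":-11,"y":-5,"z":0,"ax":0,"ay":0,"az":0},{"gripper":0,"x":-11,"y":-5,"z":0,"ax":0,"ay":0,"az":0},{"gripper":0,"x":-11,"y":-5,"z":0,"ax":0,"ay":0,"az":0},{"gripper":0,"x":-11,"y":-5,"z":0,"ax":0,"ay":0,"az":0},{"gripper":0,"x":0,"y":0,"z":0,"ax":0,"ay":0,"az":0},{"gripper":0,"x":0,"y":0,"z":0,"ax":0,"ay":0,"az":0}]'
cat >> h.py <<'E'
def st():
    o=ctrl.get_obs();t=np.radians(24.1);r=np.array(o['ee_pos'])-[520,215.8,0]
    x=np.array([np.cos(t),np.sin(t),0]);y=np.array([-np.sin(t),np.cos(t),0]);f=np.array(o['contact_force'])
    print('holder xy z',(r@x).round(1),(r@y).round(1),r[2].round(1),'F',(f@x).round(1),(f@y).round(1),f[2].round(1))
E
python3 -c "from h import *;st()"
```

```text
time: 2.75
ee_pos: [580.9, 252.7, 82.3]
eef_rot: [0.001, -0.21, 0.978, 0.0]
contact_force: [0.9, 0.3, -0.3]
finger_gap: 0.002
time: 3.55
ee_pos: [513.7, 222.3, 79.5]
eef_rot: [-0.001, -0.21, 0.978, -0.0]
contact_force: [0.3, -0.0, -0.1]
finger_gap: 0.0
holder xy z -3.1 8.5 79.5 F 0.2 -0.1 -0.1
```

```bash
python3 -m crank '[{"gripper":0,"x":-5,"y":-2,"z":0,"ax":0,"ay":0,"az":0},{"gripper":0,"x":-5,"y":-2,"z":0,"ax":0,"ay":0,"az":0},{"gripper":0,"x":-3,"y":-1,"z":0,"ax":0,"ay":0,"az":0},{"gripper":0,"x":0,"y":0,"z":0,"ax":0,"ay":0,"az":0},{"gripper":0,"x":0,"y":0,"z":0,"ax":0,"ay":0,"az":0},{"gripper":0,"x":0,"y":0,"z":0,"ax":0,"ay":0,"az":0},{"gripper":0,"x":0,"y":0,"z":0,"ax":0,"ay":0,"az":0},{"gripper":0,"x":0,"y":0,"z":0,"ax":0,"ay":0,"az":0}]'
python3 -c "
from h import *;st()
o,d=grab('side');i=d['color'][120:230,170:310,::-1];cv2.imwrite('pics/s2.png',cv2.resize(i,None,fx=4,fy=4))"
```

```text
time: 4.35
ee_pos: [501.9, 217.7, 80.2]
eef_rot: [-0.0, -0.21, 0.978, -0.0]
contact_force: [-0.9, -0.3, 0.4]
finger_gap: -0.003
holder xy z -15.8 9.2 80.2 F -0.9 0.1 0.4
```

View pics/s2.png

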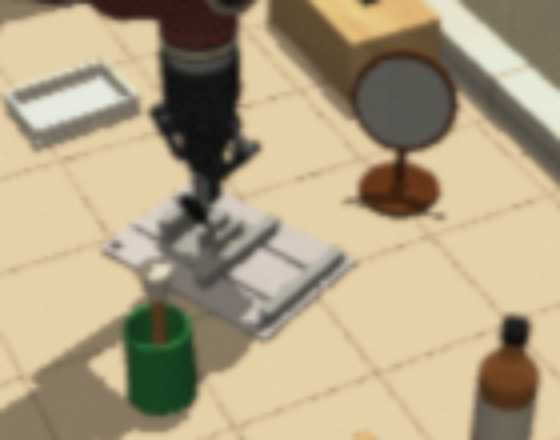

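```bash
python3 -m crank '[{"gripper":0,"x":2,"y":1,"z":48,"ax":0,"ay":0,"az":0},{"gripper":65,"x":0,"y":0,"z":48,"ax":0,"ay":0,"az":0},{"gripper":65,"x":0,"y":0,"z":48,"ax":0,"ay":0,"az":0},{"gripper":65,"x":2,"y":-46,"z":6,"ax":0,"ay":0,"az":1},{"gripper":65,"x":2,"y":-46,"z":0,"ax":0,"ay":0,"az":1},{"gripper":65,"x":2,"y":-46,"z":0,"ax":0,"ay":0,"az":1},{"gripper":65,"x":2,"y":-46,"z":0,"ax":0,"ay":0,"az":1},{"gripper":65,"x":2,"y":-46,"z":0,"ax":0,"ay":0,"az":1}]'
python3 -m crank '[{"gripper":65,"x":0,"y":-46,"z":0,"ax":0,"ay":0,"az":1},{"gripper":65,"x":0,"y":-46,"z":0,"ax":0,"ay":0,"az":1},{"gripper":65,"x":0,"y":-46,"z":0,"ax":0,"ay":0,"az":0.7},{"gripper":65,"x":0,"y":-46,"z":0,"ax":0,"ay":0,"az":0},{"gripper":65,"x":0,"y":0,"z":0,"ax":0,"ay":0,"az":0},{"gripper":65,"x":0,"y":0,"z":0,"ax":0,"ay":0,"az":0},{"gripper":65,"x":0,"y":0,"z":0,"ax":0,"ay":0,"az":0},{"gripper":65,"x":0,"y":0,"z":0,"ax":0,"ay":0,"az":0}]'
python3 - <<'E'
from h import *
o,d=grab('wrist','w3.png'); c=cam(o,d)
im=d['color'];g=im.astype(int).sum(2);m=((g<110)*255).astype('uint8');m[300:]=0
for k in cv2.findContours(m,0,1)[0]:
  if cv2.contourArea(k)>400:
    r=cv2.minAreaRect(k);b=cv2.boxPoints(r);q=ray(c,b,44)
    print(r,q[:,:2].round(1).tolist(),q.mean(0)[:2].round(1),[np.linalg.norm(q[i]-q[i-1]).round(1) for i in range(4)],np.degrees(np.arctan2(*(q[1]-q[0])[1::-1])))
print(o['ee_pos'],o['eef_rot'])
E
```

```text
time: 5.2
ee_pos: [513.7, -13.0, 230.5]
eef_rot: [0.0, -0.253, 0.968, -0.0]
contact_force: [0.9, -0.0, -0.7]
finger_gap: 0.764
time: 6.0
ee_pos: [514.1, -194.0, 230.3]
eef_rot: [0.0, -0.276, 0.961, 0.0]
contact_force: [-0.0, -0.0, -0.9]
finger_gap: 0.762
((328.5670166015625, 279.0257873535156), (52.29032897949219, 22.74375343322754), 66.03751373291016) [[572.0, -83.2], [551.0, -70.8], [587.3, -14.6], [609.7, -27.1]] [580.  -48.9] [np.float64(67.5), np.float64(24.3), np.float64(66.8), np.float64(25.7)] 149.3776517484919
((169.5992889404297, 279.1814880371094), (22.593637466430664, 52.3046875), 24.443954467773438) [[707.1, -206.6], [640.7, -214.1], [639.1, -190.0], [706.0, -181.2]] [ 673.2 -198. ] [np.float64(25.5), np.float64(66.7), np.float64(24.2), np.float64(67.5)] -173.57709504580214
((496.5, 183.5), (59.0, 29.0), 90.0) [[386.9, -6.6], [372.0, 17.3], [416.4, 63.0], [432.3, 37.7]] [401.9  27.8] [np.float64(63.4), np.float64(28.2), np.float64(63.8), np.float64(29.9)] 121.97880404817846
((126.00000762939453, 168.50001525878906), (54.44721603393555, 54.44721603393555), 45.0) [[603.2, -325.5], [548.8, -309.7], [563.1, -261.3], [620.1, -275.8]] [ 583.8 -293.1] [np.float64(52.5), np.float64(56.6), np.float64(50.5), np.float64(58.9)] 163.7987031443337
((244.0, 139.0), (124.0, 42.0), 90.0) [[458.9, -256.0], [438.8, -223.8], [539.4, -158.9], [562.0, -195.1]] [ 499.8 -208.4] [np.float64(119.7), np.float64(38.0), np.float64(119.7), np.float64(42.7)] 121.9883293113792
[ 514.11501762 -193.9868517   230.29464627] [ 3.76468009e-05 -2.75687083e-01  9.61247430e-01  9.63205327e-05]
```

View pics/w3.png

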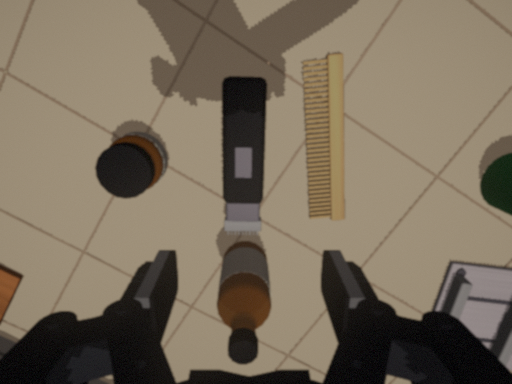

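```bash
python3 -m crank '[{"gripper":65,"x":0,"y":-4,"z":-40,"ax":0,"ay":0,"az":0},{"gripper":65,"x":0,"y":0,"z":-45,"ax":0,"ay":0,"az":0},{"gripper":65,"x":0,"y":0,"z":-45,"ax":0,"ay":0,"az":0},{"gripper":65,"x":0,"y":0,"z":-40,"ax":0,"ay":0,"az":0},{"gripper":65,"x":0,"y":0,"z":-25,"ax":0,"ay":0,"az":0},{"gripper":65,"x":0,"y":0,"z":-15,"ax":0,"ay":0,"az":0},{"gripper":65,"x":0,"y":0,"z":0,"ax":0,"ay":0,"az":0},{"gripper":65,"x":0,"y":0,"z":0,"ax":0,"ay":0,"az":0}]'
python3 -m crank '[{"gripper":35,"x":0,"y":0,"z":0,"ax":0,"ay":0,"az":0},{"gripper":35,"x":0,"y":0,"z":0,"ax":0,"ay":0,"az":0},{"gripper":35,"x":0,"y":0,"z":0,"ax":0,"ay":0,"az":0},{"gripper":35,"x":0,"y":0,"z":0,"ax":0,"ay":0,"az":0},{"gripper":35,"x":0,"y":0,"z":0,"ax":0,"ay":0,"az":0},{"gripper":35,"x":0,"y":0,"z":0,"ax":0,"ay":0,"az":0},{"gripper":35,"x":0,"y":0,"z":0,"ax":0,"ay":0,"az":0},{"gripper":35,"x":0,"y":0,"z":0,"ax":0,"ay":0,"az":0}]'
```

```text
time: 6.85
ee_pos: [515.0, -199.3, 21.6]
eef_rot: [0.001, -0.275, 0.961, -0.001]
contact_force: [0.6, 0.0, 1.0]
finger_gap: 0.763
time: 7.65
ee_pos: [515.9, -200.3, 22.9]
eef_rot: [0.002, -0.275, 0.962, -0.002]
contact_force: [0.1, -0.2, 6.9]
finger_gap: 0.477
```

```bash
python3 -m crank '[{"gripper":35,"x":0,"y":0,"z":20,"ax":0,"ay":0,"az":0},{"gripper":35,"x":0,"y":0,"z":40,"ax":0,"ay":0,"az":0},{"gripper":35,"x":0,"y":0,"z":40,"ax":0,"ay":0,"az":0},{"gripper":35,"x":4,"y":30,"z":30,"ax":0,"ay":0,"az":0},{"gripper":35,"x":4,"y":40,"z":0,"ax":0,"ay":0,"az":-1},{"gripper":35,"x":4,"y":40,"z":0,"ax":0,"ay":0,"az":-1},{"gripper":35,"x":4,"y":40,"z":0,"ax":0,"ay":0,"az":-1},{"gripper":35,"x":4,"y":40,"z":0,"ax":0,"ay":0,"az":-1}]'
python3 -m crank '[{"gripper":35,"x":4,"y":40,"z":0,"ax":0,"ay":0,"az":-1},{"gripper":35,"x":3,"y":40,"z":0,"ax":0,"ay":0,"az":-1},{"gripper":35,"x":3,"y":40,"z":0,"ax":0,"ay":0,"az":-1},{"gripper":35,"x":0,"y":30,"z":0,"ax":0,"ay":0,"az":-0.7},{"gripper":35,"x":0,"y":15,"z":0,"ax":0,"ay":0,"az":0},{"gripper":35,"x":0,"y":3,"z":0,"ax":0,"ay":0,"az":0},{"gripper":35,"x":0,"y":0,"z":0,"ax":0,"ay":0,"az":0},{"gripper":35,"x":0,"y":0,"z":0,"ax":0,"ay":0,"az":0}]'
python3 - <<'E'
from h import *
st();o,d=grab('wrist','w4.png')
E
```

```text
time: 8.45
ee_pos: [533.2, -7.7, 149.8]
eef_rot: [-0.0, -0.241, 0.971, 0.0]
contact_force: [0.5, -0.3, -3.2]
finger_gap: 0.478
time: 9.25
ee_pos: [543.9, 157.5, 150.1]
eef_rot: [-0.0, -0.209, 0.978, -0.0]
contact_force: [-0.5, -0.2, -3.4]
finger_gap: 0.475
holder xy z -1.9 -63.0 150.1 F -0.6 0.1 -3.4
```

View pics/w4.png

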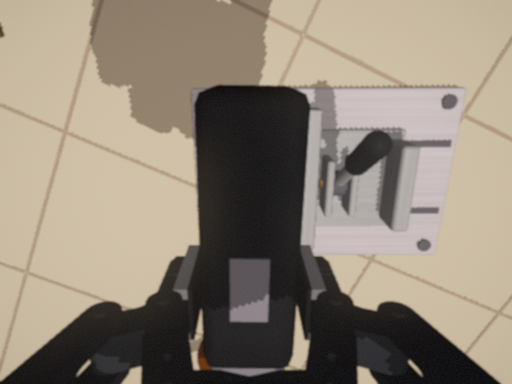

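```bash
python3 - <<'E'
from h import *
o,d=grab('wrist'); c=cam(o,d)
t=np.radians(24.1);x=np.array([np.cos(t),np.sin(t),0]);y=np.array([-np.sin(t),np.cos(t),0])
def H(uv,z):
    P=ray(c,uv,z)-[520,215.8,0]; return np.c_[P@x,P@y].round(1).tolist()
print('plate +y corners',H([[464,87],[435,254]],8),'block back top',H([[420,146],[410,231]],43),'bar back top',H([[321,111],[315,240]],26),'tip',H([[385,140]],103))
z=150.1-22.9+44
print('trim top corners',H([[199,90],[307,90],[206,362],[290,362]],z),st())
E
```

```text
plate +y corners [[-74.6, 106.6], [74.0, 109.6]] block back top [[-34.6, 61.9], [33.8, 64.8]] bar back top [[-57.9, -8.7], [50.4, -6.5]] tip [[-50.1, 11.9]]
holder xy z -1.8 -63.1 150.2 F 0.3 0.4 -3.9
trim top corners [[-79.7, -79.9], [-79.7, -43.6], [36.7, -82.3], [36.7, -44.9]] None
```

```bash
python3 -m crank '[{"gripper":35,"x":-1,"y":1,"z":-40,"ax":0,"ay":0,"az":0},{"gripper":35,"x":0,"y":0,"z":-40,"ax":0,"ay":0,"az":0},{"gripper":35,"x":0,"y":0,"z":-25,"ax":0,"ay":0,"az":0},{"gripper":35,"x":0,"y":0,"z":-8,"ax":0,"ay":0,"az":0},{"gripper":35,"x":0,"y":0,"z":0,"ax":0,"ay":0,"az":0},{"gripper":35,"x":0,"y":0,"z":0,"ax":0,"ay":0,"az":0},{"gripper":35,"x":0,"y":0,"z":-2,"ax":0,"ay":0,"az":0},{"gripper":35,"x":0,"y":0,"z":-2,"ax":0,"ay":0,"az":0}]'
python3 -c "from h import *;st()"
```

```text
time: 10.15
ee_pos: [544.5, 159.9, 35.2]
eef_rot: [0.002, -0.21, 0.978, -0.0]
contact_force: [-0.2, 0.1, -3.5]
finger_gap: 0.478
holder xy z -0.5 -61.0 35.2 F -0.1 0.2 -3.5
```

```bash
python3 -m crank '[{"gripper":35,"x":0,"y":0,"z":-1,"ax":0,"ay":0,"az":0},{"gripper":35,"x":0,"y":0,"z":-1,"ax":0,"ay":0,"az":0},{"gripper":35,"x":0,"y":0,"z":-1,"ax":0,"ay":0,"az":0},{"gripper":35,"x":0,"y":0,"z":-1,"ax":0,"ay":0,"az":0},{"gripper":35,"x":0,"y":0,"z":0,"ax":0,"ay":0,"az":0},{"gripper":35,"x":0,"y":0,"z":0,"ax":0,"ay":0,"az":0},{"gripper":35,"x":0,"y":0,"z":0,"ax":0,"ay":0,"az":0},{"gripper":35,"x":0,"y":0,"z":0,"ax":0,"ay":0,"az":0}]'
python3 -c "from h import *;st()"
```

```text
time: 10.95
ee_pos: [543.1, 159.8, 30.9]
eef_rot: [-0.0, -0.21, 0.978, -0.0]
contact_force: [-5.9, -0.8, 6.7]
finger_gap: 0.478
holder xy z -1.8 -60.5 30.9 F -5.7 1.7 6.7
```

```bash
python3 -m crank '[{"gripper":56,"x":0,"y":0,"z":0,"ax":0,"ay":0,"az":0},{"gripper":56,"x":0,"y":0,"z":0,"ax":0,"ay":0,"az":0},{"gripper":56,"x":0,"y":0,"z":0,"ax":0,"ay":0,"az":0},{"gripper":56,"x":0,"y":0,"z":15,"ax":0,"ay":0,"az":0},{"gripper":56,"x":0,"y":0,"z":40,"ax":0,"ay":0,"az":0},{"gripper":56,"x":0,"y":0,"z":48,"ax":0,"ay":0,"az":0},{"gripper":56,"x":0,"y":0,"z":48,"ax":0,"ay":0,"az":0},{"gripper":0,"x":0,"y":0,"z":0,"ax":0,"ay":0,"az":0}]'
python3 -m crank '[{"gripper":0,"x":-16,"y":36,"z":0,"ax":0,"ay":0,"az":0},{"gripper":0,"x":-16,"y":36,"z":0,"ax":0,"ay":0,"az":0},{"gripper":0,"x":-16,"y":36,"z":0,"ax":0,"ay":0,"az":0},{"gripper":0,"x":-14,"y":35,"z":0,"ax":0,"ay":0,"az":0},{"gripper":0,"x":0,"y":0,"z":0,"ax":0,"ay":0,"az":0},{"gripper":0,"x":0,"y":0,"z":0,"ax":0,"ay":0,"az":0},{"gripper":0,"x":0,"y":0,"z":0,"ax":0,"ay":0,"az":0},{"gripper":0,"x":0,"y":0,"z":0,"ax":0,"ay":0,"az":0}]'
python3 - <<'E'
from h import *
st();o,d=grab('wrist','w5.png')
E
```

```text
time: 11.75
ee_pos: [548.1, 160.6, 191.1]
eef_rot: [0.009, -0.21, 0.978, -0.0]
contact_force: [-0.2, -0.7, 0.4]
finger_gap: 0.502
time: 12.55
ee_pos: [481.5, 301.7, 180.4]
eef_rot: [0.0, -0.209, 0.978, -0.0]
contact_force: [0.2, -0.7, -0.0]
finger_gap: 0.002
holder xy z -0.1 94.2 180.4 F -0.1 -0.7 -0.0
```

View pics/w5.png

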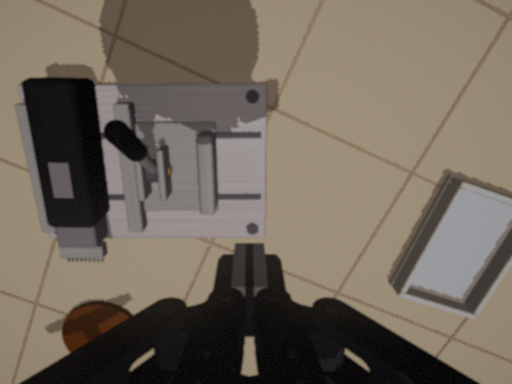

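```bash
python3 - <<'E'
from h import *
o,d=grab('wrist'); c=cam(o,d)
t=np.radians(24.1);x=np.array([np.cos(t),np.sin(t),0]);y=np.array([-np.sin(t),np.cos(t),0])
def H(uv,z):
    P=ray(c,uv,z)-[520,215.8,0]; return np.c_[P@x,P@y].round(1).tolist()
print('plate +y',H([[267,83],[266,237]],8),'block back',H([[215,133],[215,213]],43),'trim top',H([[27,82],[96,82],[48,225],[106,224]],52),'tip',H([[107,126]],103))
E
python3 -m crank '[{"gripper":0,"x":0,"y":0,"z":-40,"ax":0,"ay":0,"az":0},{"gripper":0,"x":0,"y":0,"z":-45,"ax":0,"ay":0,"az":0},{"gripper":0,"x":0,"y":0,"z":-45,"ax":0,"ay":0,"az":0},{"gripper":0,"x":0,"y":0,"z":-22,"ax":0,"ay":0,"az":0},{"gripper":0,"x":0,"y":0,"z":-7,"ax":0,"ay":0,"az":0},{"gripper":0,"x":0,"y":0,"z":0,"ax":0,"ay":0,"az":0},{"gripper":0,"x":2,"y":-4,"z":0,"ax":0,"ay":0,"az":0},{"gripper":0,"x":2,"y":-4,"z":0,"ax":0,"ay":0,"az":0}]'
python3 -c "from h import *;st()"
```

```text
plate +y [[-74.9, 109.9], [73.5, 111.4]] block back [[-37.2, 66.7], [32.8, 64.5]] trim top [[-76.8, -71.6], [-76.8, -20.1], [40.1, -78.0], [39.2, -28.2]] tip [[-51.6, 4.6]]
time: 13.45
ee_pos: [486.9, 295.1, 23.7]
eef_rot: [0.002, -0.21, 0.978, 0.0]
contact_force: [0.8, -0.6, 0.5]
finger_gap: 0.0
holder xy z 2.2 85.9 23.7 F 0.4 -0.9 0.5
```

```bash
python3 -m crank '[{"gripper":0,"x":1,"y":-3,"z":0,"ax":0,"ay":0,"az":0},{"gripper":0,"x":1,"y":-3,"z":0,"ax":0,"ay":0,"az":0},{"gripper":0,"x":1,"y":-3,"z":0,"ax":0,"ay":0,"az":0},{"gripper":0,"x":2,"y":-3,"z":0,"ax":0,"ay":0,"az":0},{"gripper":0,"x":1,"y":-3,"z":0,"ax":0,"ay":0,"az":0},{"gripper":0,"x":1,"y":-3,"z":0,"ax":0,"ay":0,"az":0},{"gripper":0,"x":1,"y":-2,"z":0,"ax":0,"ay":0,"az":0},{"gripper":0,"x":0,"y":0,"z":0,"ax":0,"ay":0,"az":0}]'
python3 -c "
from h import *;st();o,d=grab('wrist','w6.png')"
```

```text
time: 14.25
ee_pos: [493.6, 274.9, 21.8]
eef_rot: [0.001, -0.21, 0.978, 0.0]
contact_force: [-0.5, 3.1, 3.2]
finger_gap: 0.003
holder xy z -0.0 64.7 21.8 F 0.8 3.0 3.2
```

View pics/w6.png

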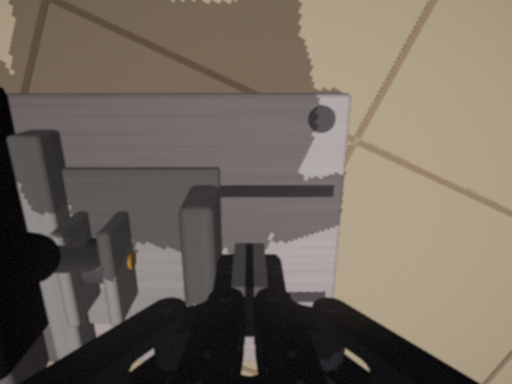

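```bash
python3 -m crank '[{"gripper":0,"x":0,"y":-1,"z":0,"ax":0,"ay":0,"az":0},{"gripper":0,"x":1,"y":-1,"z":0,"ax":0,"ay":0,"az":0},{"gripper":0,"x":0,"y":-1,"z":0,"ax":0,"ay":0,"az":0},{"gripper":0,"x":1,"y":-1,"z":0,"ax":0,"ay":0,"az":0},{"gripper":0,"x":0,"y":-1,"z":0,"ax":0,"ay":0,"az":0},{"gripper":0,"x":0,"y":-1,"z":0,"ax":0,"ay":0,"az":0},{"gripper":0,"x":0,"y":0,"z":0,"ax":0,"ay":0,"az":0},{"gripper":0,"x":0,"y":0,"z":0,"ax":0,"ay":0,"az":0}]'
python3 -c "from h import *;st()"
python3 -m crank '[{"gripper":0,"x":0,"y":-1,"z":0,"ax":0,"ay":0,"az":0},{"gripper":0,"x":1,"y":-1,"z":0,"ax":0,"ay":0,"az":0},{"gripper":0,"x":0,"y":-1,"z":0,"ax":0,"ay":0,"az":0},{"gripper":0,"x":0,"y":0,"z":0,"ax":0,"ay":0,"az":0},{"gripper":0,"x":0,"y":0,"z":0,"ax":0,"ay":0,"az":0},{"gripper":0,"x":0,"y":0,"z":0,"ax":0,"ay":0,"az":0},{"gripper":0,"x":0,"y":0,"z":0,"ax":0,"ay":0,"az":0},{"gripper":0,"x":0,"y":0,"z":0,"ax":0,"ay":0,"az":0}]'
python3 -c "from h import *;st()"
```

```text
time: 15.1
ee_pos: [495.7, 269.1, 21.5]
eef_rot: [0.001, -0.21, 0.978, 0.0]
contact_force: [1.5, 6.3, 1.6]
finger_gap: -0.0
holder xy z -0.4 58.6 21.5 F 3.9 5.1 1.6
time: 15.9
ee_pos: [496.6, 266.4, 21.5]
eef_rot: [0.001, -0.21, 0.978, 0.001]
contact_force: [1.7, 7.4, 1.2]
finger_gap: -0.003
holder xy z -0.7 55.7 21.5 F 4.6 6.1 1.2
```

```bash
python3 -m crank '[{"gripper":0,"x":0,"y":-1,"z":0,"ax":0,"ay":0,"az":0},{"gripper":0,"x":1,"y":-1,"z":0,"ax":0,"ay":0,"az":0},{"gripper":0,"x":0,"y":0,"z":0,"ax":0,"ay":0,"az":0},{"gripper":0,"x":0,"y":0,"z":0,"ax":0,"ay":0,"az":0},{"gripper":0,"x":0,"y":0,"z":0,"ax":0,"ay":0,"az":0},{"gripper":0,"x":0,"y":0,"z":0,"ax":0,"ay":0,"az":0},{"gripper":0,"x":0,"y":0,"z":0,"ax":0,"ay":0,"az":0},{"gripper":0,"x":0,"y":0,"z":0,"ax":0,"ay":0,"az":0}]'
python3 -c "from h import *;st()"
python3 -m crank '[{"gripper":0,"x":0,"y":-1,"z":0,"ax":0,"ay":0,"az":0},{"gripper":0,"x":0,"y":0,"z":0,"ax":0,"ay":0,"az":0},{"gripper":0,"x":0,"y":0,"z":0,"ax":0,"ay":0,"az":0},{"gripper":0,"x":0,"y":0,"z":0,"ax":0,"ay":0,"az":0},{"gripper":0,"x":0,"y":0,"z":0,"ax":0,"ay":0,"az":0},{"gripper":0,"x":0,"y":0,"z":0,"ax":0,"ay":0,"az":0},{"gripper":0,"x":0,"y":0,"z":0,"ax":0,"ay":0,"az":0},{"gripper":0,"x":0,"y":0,"z":0,"ax":0,"ay":0,"az":0}]'
python3 - <<'E'
from h import *
st()
o,d=grab('wrist');c=cam(o,d)
E
```

```text
time: 16.7
ee_pos: [497.2, 264.3, 21.4]
eef_rot: [0.001, -0.21, 0.978, 0.001]
contact_force: [0.5, 6.6, 3.0]
finger_gap: 0.004
holder xy z -1.0 53.5 21.4 F 3.2 5.8 3.0
time: 17.5
ee_pos: [497.6, 263.4, 21.5]
eef_rot: [0.001, -0.21, 0.978, 0.001]
contact_force: [2.0, 6.5, 1.3]
finger_gap: -0.001
holder xy z -1.0 52.6 21.5 F 4.5 5.1 1.3
```

```bash
python3 -m crank '[{"gripper":0,"x":0.5,"y":-1,"z":0,"ax":0,"ay":0,"az":0},{"gripper":0,"x":0.5,"y":-1,"z":0,"ax":0,"ay":0,"az":0},{"gripper":0,"x":0,"y":0,"z":0,"ax":0,"ay":0,"az":0},{"gripper":0,"x":0,"y":0,"z":0,"ax":0,"ay":0,"az":0},{"gripper":0,"x":0,"y":0,"z":0,"ax":0,"ay":0,"az":0},{"gripper":0,"x":0,"y":0,"z":0,"ax":0,"ay":0,"az":0},{"gripper":0,"x":0,"y":0,"z":0,"ax":0,"ay":0,"az":0},{"gripper":0,"x":0,"y":0,"z":0,"ax":0,"ay":0,"az":0}]'
python3 -c "from h import *;st()"
```

```text
time: 18.35
ee_pos: [498.4, 261.6, 21.5]
eef_rot: [0.001, -0.21, 0.978, 0.001]
contact_force: [0.4, 8.2, 2.2]
finger_gap: -0.001
holder xy z -1.0 50.6 21.5 F 3.8 7.3 2.2
```

```bash
python3 -m crank '[{"gripper":0,"x":0.5,"y":-1,"z":0,"ax":0,"ay":0,"az":0},{"gripper":0,"x":0,"y":0,"z":0,"ax":0,"ay":0,"az":0},{"gripper":0,"x":0,"y":0,"z":0,"ax":0,"ay":0,"az":0},{"gripper":0,"x":0,"y":0,"z":0,"ax":0,"ay":0,"az":0},{"gripper":0,"x":0,"y":0,"z":0,"ax":0,"ay":0,"az":0},{"gripper":0,"x":0,"y":0,"z":0,"ax":0,"ay":0,"az":0},{"gripper":0,"x":0,"y":0,"z":0,"ax":0,"ay":0,"az":0},{"gripper":0,"x":0,"y":0,"z":0,"ax":0,"ay":0,"az":0}]'
python3 -c "
from h import *;st()
o,d=grab('top');i=d['color'][150:235,155:255,::-1];cv2.imwrite('pics/t2.png',cv2.resize(cv2.convertScaleAbs(i,alpha=1.6),None,fx=6,fy=6,interpolation=2))"
```

```text
time: 19.15
ee_pos: [498.4, 261.6, 21.5]
eef_rot: [0.001, -0.209, 0.978, 0.002]
contact_force: [-0.5, 11.7, 2.1]
finger_gap: -0.002
holder xy z -1.0 50.6 21.5 F 4.3 10.9 2.1
```

View pics/t2.png

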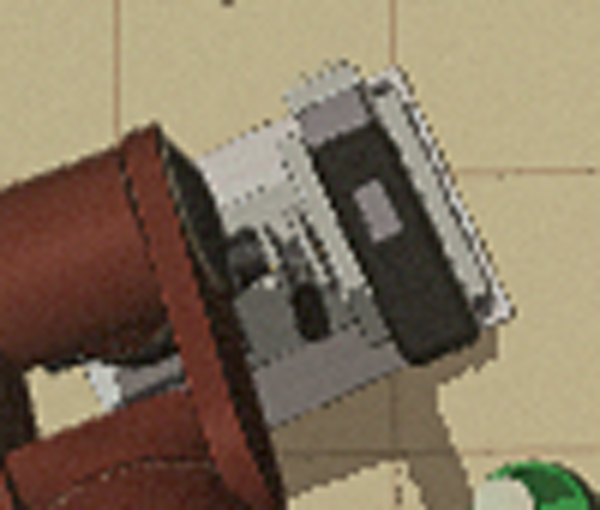

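```bash
python3 -m crank '[{"gripper":0,"x":0.5,"y":-1,"z":0,"ax":0,"ay":0,"az":0},{"gripper":0,"x":0,"y":0,"z":0,"ax":0,"ay":0,"az":0},{"gripper":0,"x":0,"y":0,"z":0,"ax":0,"ay":0,"az":0},{"gripper":0,"x":0,"y":0,"z":0,"ax":0,"ay":0,"az":0},{"gripper":0,"x":0,"y":0,"z":0,"ax":0,"ay":0,"az":0},{"gripper":0,"x":0,"y":0,"z":0,"ax":0,"ay":0,"az":0},{"gripper":0,"x":0,"y":0,"z":0,"ax":0,"ay":0,"az":0},{"gripper":0,"x":0,"y":0,"z":0,"ax":0,"ay":0,"az":0}]'
python3 -c "from h import *;st()"
python3 -m crank '[{"gripper":0,"x":-2,"y":5,"z":0,"ax":0,"ay":0,"az":0},{"gripper":0,"x":-5,"y":11,"z":0,"ax":0,"ay":0,"az":0},{"gripper":0,"x":-6,"y":13,"z":0,"ax":0,"ay":0,"az":0},{"gripper":0,"x":0,"y":0,"z":44,"ax":0,"ay":0,"az":0},{"gripper":0,"x":0,"y":0,"z":44,"ax":0,"ay":0,"az":0},{"gripper":0,"x":0,"y":0,"z":44,"ax":0,"ay":0,"az":0},{"gripper":0,"x":-13,"y":-40,"z":0,"ax":0,"ay":0,"az":0},{"gripper":0,"x":-13,"y":-40,"z":0,"ax":0,"ay":0,"az":0}]'
python3 -m crank '[{"gripper":0,"x":-14,"y":-40,"z":0,"ax":0,"ay":0,"az":0},{"gripper":0,"x":-3,"y":-7,"z":0,"ax":0,"ay":0,"az":0},{"gripper":0,"x":0,"y":0,"z":0,"ax":0,"ay":0,"az":0},{"gripper":0,"x":0,"y":0,"z":0,"ax":0,"ay":0,"az":0},{"gripper":0,"x":0,"y":0,"z":0,"ax":0,"ay":0,"az":0},{"gripper":0,"x":0,"y":0,"z":0,"ax":0,"ay":0,"az":0},{"gripper":0,"x":0,"y":0,"z":0,"ax":0,"ay":0,"az":0},{"gripper":0,"x":0,"y":0,"z":0,"ax":0,"ay":0,"az":0}]'
python3 - <<'E'
from h import *
st();o,d=grab('top');c=cam(o,d)
# numeric checks: grip position, plate edge etc. saved only
cv2.imwrite('pics/t3.png',d['color'][...,::-1])
E
```

```text
time: 20.0
ee_pos: [498.4, 261.6, 21.5]
eef_rot: [0.0, -0.209, 0.978, 0.003]
contact_force: [-1.8, 14.7, 2.2]
finger_gap: -0.0
holder xy z -1.0 50.6 21.5 F 4.4 14.1 2.2
time: 20.8
ee_pos: [460.5, 207.9, 155.4]
eef_rot: [0.002, -0.211, 0.978, -0.0]
contact_force: [0.2, -0.7, -0.4]
finger_gap: -0.0
time: 21.6
ee_pos: [443.0, 161.1, 153.2]
eef_rot: [-0.0, -0.21, 0.978, -0.0]
contact_force: [-0.0, 1.0, -0.4]
finger_gap: 0.001
holder xy z -92.6 -18.5 153.2 F 0.3 0.9 -0.4
```

```bash
python3 -m crank '[{"gripper":0,"x":0,"y":0,"z":-38,"ax":0,"ay":0,"az":0},{"gripper":0,"x":0,"y":0,"z":-35,"ax":0,"ay":0,"az":0},{"gripper":0,"x":0,"y":0,"z":0,"ax":0,"ay":0,"az":0},{"gripper":0,"x":9,"y":4,"z":0,"ax":0,"ay":0,"az":0},{"gripper":0,"x":9,"y":4,"z":0,"ax":0,"ay":0,"az":0},{"gripper":0,"x":9,"y":4,"z":0,"ax":0,"ay":0,"az":0},{"gripper":0,"x":9,"y":4,"z":0,"ax":0,"ay":0,"az":0},{"gripper":0,"x":0,"y":0,"z":0,"ax":0,"ay":0,"az":0}]'
python3 -c "from h import *;st()"
python3 -m crank '[{"gripper":0,"x":9,"y":4,"z":0,"ax":0,"ay":0,"az":0},{"gripper":0,"x":9,"y":4,"z":0,"ax":0,"ay":0,"az":0},{"gripper":0,"x":7,"y":3,"z":0,"ax":0,"ay":0,"az":0},{"gripper":0,"x":7,"y":3,"z":0,"ax":0,"ay":0,"az":0},{"gripper":0,"x":0,"y":0,"z":0,"ax":0,"ay":0,"az":0},{"gripper":0,"x":0,"y":0,"z":0,"ax":0,"ay":0,"az":0},{"gripper":0,"x":0,"y":0,"z":0,"ax":0,"ay":0,"az":0},{"gripper":0,"x":0,"y":0,"z":0,"ax":0,"ay":0,"az":0}]'
python3 -c "from h import *;st()"
```

```text
time: 22.45
ee_pos: [481.2, 177.4, 81.5]
eef_rot: [0.002, -0.21, 0.978, 0.0]
contact_force: [0.5, 0.5, -0.1]
finger_gap: -0.0
holder xy z -51.1 -19.2 81.5 F 0.7 0.2 -0.1
time: 23.25
ee_pos: [510.8, 190.7, 80.2]
eef_rot: [0.0, -0.21, 0.978, 0.0]
contact_force: [1.0, -0.4, 0.1]
finger_gap: -0.0
holder xy z -18.6 -19.2 80.2 F 0.7 -0.8 0.1
```

```bash
python3 -m crank '[{"gripper":0,"x":7,"y":3,"z":0,"ax":0,"ay":0,"az":0},{"gripper":0,"x":7,"y":3,"z":0,"ax":0,"ay":0,"az":0},{"gripper":0,"x":5,"y":2,"z":0,"ax":0,"ay":0,"az":0},{"gripper":0,"x":5,"y":2,"z":0,"ax":0,"ay":0,"az":0},{"gripper":0,"x":3,"y":2,"z":0,"ax":0,"ay":0,"az":0},{"gripper":0,"x":3,"y":1,"z":0,"ax":0,"ay":0,"az":0},{"gripper":0,"x":0,"y":0,"z":0,"ax":0,"ay":0,"az":0},{"gripper":0,"x":0,"y":0,"z":0,"ax":0,"ay":0,"az":0}]'
python3 -c "from h import *;st()"
python3 -m crank '[{"gripper":0,"x":2,"y":1,"z":0,"ax":0,"ay":0,"az":0},{"gripper":0,"x":2,"y":1,"z":0,"ax":0,"ay":0,"az":0},{"gripper":0,"x":0,"y":0,"z":0,"ax":0,"ay":0,"az":0},{"gripper":0,"x":0,"y":0,"z":0,"ax":0,"ay":0,"az":0},{"gripper":0,"x":0,"y":0,"z":0,"ax":0,"ay":0,"az":0},{"gripper":0,"x":0,"y":0,"z":0,"ax":0,"ay":0,"az":0},{"gripper":0,"x":0,"y":0,"z":0,"ax":0,"ay":0,"az":0},{"gripper":0,"x":0,"y":0,"z":0,"ax":0,"ay":0,"az":0}]'
python3 -c "from h import *;st()"
```

```text
time: 24.05
ee_pos: [541.6, 203.9, 80.7]
eef_rot: [0.001, -0.21, 0.978, 0.0]
contact_force: [-0.4, -1.0, -0.5]
finger_gap: 0.003
holder xy z 14.9 -19.7 80.7 F -0.8 -0.8 -0.5
time: 24.85
ee_pos: [545.1, 205.8, 80.4]
eef_rot: [0.0, -0.21, 0.978, 0.0]
contact_force: [-0.5, -0.6, -0.2]
finger_gap: 0.002
holder xy z 18.8 -19.4 80.4 F -0.7 -0.3 -0.2
```

```bash
python3 -m crank '[{"gripper":0,"x":2,"y":1,"z":0,"ax":0,"ay":0,"az":0},{"gripper":0,"x":1,"y":0,"z":0,"ax":0,"ay":0,"az":0},{"gripper":0,"x":0,"y":0,"z":0,"ax":0,"ay":0,"az":0},{"gripper":0,"x":0,"y":0,"z":0,"ax":0,"ay":0,"az":0},{"gripper":0,"x":0,"y":0,"z":0,"ax":0,"ay":0,"az":0},{"gripper":0,"x":0,"y":0,"z":0,"ax":0,"ay":0,"az":0},{"gripper":0,"x":0,"y":0,"z":0,"ax":0,"ay":0,"az":0},{"gripper":0,"x":0,"y":0,"z":0,"ax":0,"ay":0,"az":0}]'
python3 -c "from h import *;st()"
python3 -m crank '[{"gripper":0,"x":1,"y":0.5,"z":0,"ax":0,"ay":0,"az":0},{"gripper":0,"x":1,"y":0.5,"z":0,"ax":0,"ay":0,"az":0},{"gripper":0,"x":0,"y":0,"z":0,"ax":0,"ay":0,"az":0},{"gripper":0,"x":0,"y":0,"z":0,"ax":0,"ay":0,"az":0},{"gripper":0,"x":0,"y":0,"z":0,"ax":0,"ay":0,"az":0},{"gripper":0,"x":0,"y":0,"z":0,"ax":0,"ay":0,"az":0},{"gripper":0,"x":0,"y":0,"z":0,"ax":0,"ay":0,"az":0},{"gripper":0,"x":0,"y":0,"z":0,"ax":0,"ay":0,"az":0}]'
python3 -c "from h import *;st()"
```

```text
time: 25.65
ee_pos: [548.1, 206.7, 80.4]
eef_rot: [0.0, -0.21, 0.978, -0.0]
contact_force: [-0.6, -0.4, 0.2]
finger_gap: -0.003
holder xy z 21.9 -19.8 80.4 F -0.7 -0.2 0.2
time: 26.45
ee_pos: [549.8, 207.6, 80.2]
eef_rot: [-0.0, -0.21, 0.978, -0.0]
contact_force: [-2.5, -1.4, -0.8]
finger_gap: -0.001
holder xy z 23.9 -19.6 80.2 F -2.9 -0.3 -0.8
```

```bash
python3 -m crank '[{"gripper":0,"x":1,"y":0.5,"z":0,"ax":0,"ay":0,"az":0},{"gripper":0,"x":1,"y":0.5,"z":0,"ax":0,"ay":0,"az":0},{"gripper":0,"x":0,"y":0,"z":0,"ax":0,"ay":0,"az":0},{"gripper":0,"x":0,"y":0,"z":0,"ax":0,"ay":0,"az":0},{"gripper":0,"x":0,"y":0,"z":0,"ax":0,"ay":0,"az":0},{"gripper":0,"x":0,"y":0,"z":0,"ax":0,"ay":0,"az":0},{"gripper":0,"x":0,"y":0,"z":0,"ax":0,"ay":0,"az":0},{"gripper":0,"x":0,"y":0,"z":0,"ax":0,"ay":0,"az":0}]'
python3 -c "from h import *;st()"
python3 -m crank '[{"gripper":0,"x":-9,"y":-4,"z":0,"ax":0,"ay":0,"az":0},{"gripper":0,"x":-9,"y":-4,"z":0,"ax":0,"ay":0,"az":0},{"gripper":0,"x":0,"y":0,"z":40,"ax":0,"ay":0,"az":0},{"gripper":0,"x":0,"y":0,"z":45,"ax":0,"ay":0,"az":0},{"gripper":0,"x":0,"y":0,"z":45,"ax":0,"ay":0,"az":0},{"gripper":0,"x":0,"y":40,"z":20,"ax":0,"ay":0,"az":0},{"gripper":0,"x":0,"y":45,"z":0,"ax":0,"ay":0,"az":0},{"gripper":0,"x":0,"y":45,"z":0,"ax":0,"ay":0,"az":0}]'
python3 -m crank '[{"gripper":0,"x":0,"y":0,"z":0,"ax":0,"ay":0,"az":0},{"gripper":0,"x":0,"y":0,"z":0,"ax":0,"ay":0,"az":0},{"gripper":0,"x":0,"y":0,"z":0,"ax":0,"ay":0,"az":0},{"gripper":0,"x":0,"y":0,"z":0,"ax":0,"ay":0,"az":0},{"gripper":0,"x":0,"y":0,"z":0,"ax":0,"ay":0,"az":0},{"gripper":0,"x":0,"y":0,"z":0,"ax":0,"ay":0,"az":0},{"gripper":0,"x":0,"y":0,"z":0,"ax":0,"ay":0,"az":0},{"gripper":0,"x":0,"y":0,"z":0,"ax":0,"ay":0,"az":0}]'
python3 -c "
from h import *;st();o,d=grab('wrist');o2,e=grab('top')
a=cv2.resize(d['color'],(400,300));i=cv2.resize(cv2.convertScaleAbs(e['color'][150:225,155:255],alpha=1.6),(400,300),interpolation=2)
cv2.imwrite('pics/f_w.png',d['color'][...,::-1]);cv2.imwrite('pics/f_t.png',e['color'][...,::-1])
cv2.imwrite('pics/fin.png',np.hstack([a,i])[...,::-1])"
```

```text
time: 27.25
ee_pos: [550.2, 207.9, 79.9]
eef_rot: [-0.003, -0.21, 0.978, -0.001]
contact_force: [-7.8, -4.9, 3.7]
finger_gap: -0.001
holder xy z 24.4 -19.6 79.9 F -9.1 -1.3 3.7
time: 28.05
ee_pos: [534.7, 332.3, 233.0]
eef_rot: [0.003, -0.209, 0.978, 0.001]
contact_force: [0.9, 0.2, -1.0]
finger_gap: 0.003
time: 28.85
ee_pos: [534.1, 330.5, 230.3]
eef_rot: [0.0, -0.209, 0.978, -0.0]
contact_force: [1.0, -0.5, -0.3]
finger_gap: 0.001
holder xy z 59.7 99.0 230.3 F 0.7 -0.9 -0.3
```

View pics/fin.png

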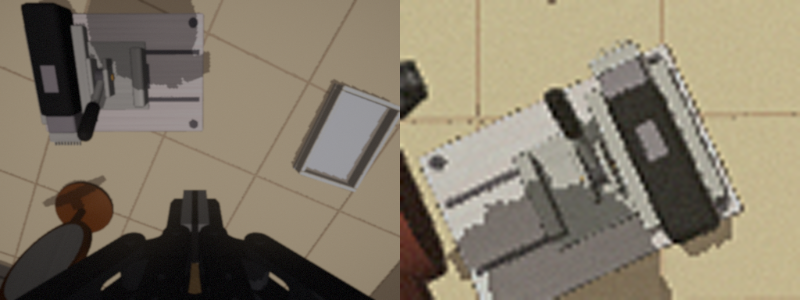

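The left panel (wrist) and right panel (top) show the trimmer between cheek and jaw, with the lever leaning to holder +x. Its tip is at top-view pixel (193,173). Before handing in I'll check this in numbers.

```bash
python3 - <<'E'
from h import *
o,d=grab('top');c=cam(o,d)
t=np.radians(24.1);x=np.array([np.cos(t),np.sin(t),0]);y=np.array([-np.sin(t),np.cos(t),0])
def H(uv,z):
    P=ray(c,np.array(uv)-[400,0],z)if 0 else ray(c,(np.array(uv,float)-[400,0])/4+[155,150]-.4,z)
    P=P-[520,215.8,0]; return np.c_[P@x,P@y].round(1).tolist()
print('tip',H([[552,91]],103),'block back top',H([[517,155],[552,241]],43))
print('trim top corners',H([[610,98],[645,82],[690,244],[722,226]],52))
E
```

```text
tip [[59.1, -16.7]] block back top [[36.6, 34.0], [-36.9, 36.6]]
trim top corners [[45.1, -51.4], [44.9, -81.5], [-85.7, -60.8], [-83.5, -89.1]]
```

The tip is at holder x = +59 and the jaw at about -47 to -50, which agrees with locked and home. My hand-picked trimmer edges suggest 3° of yaw, so I'll measure that with masks in two views.

```bash
python3 - <<'E'
from h import *
t=np.radians(24.1);x=np.array([np.cos(t),np.sin(t),0]);y=np.array([-np.sin(t),np.cos(t),0])
def Hh(c,uv,z):
    P=ray(c,uv,z)-[520,215.8,0]; return np.c_[P@x,P@y]
for n,box in(('top',(155,225,200,250)),('wrist',(0,160,0,105))):
    o,d=grab(n);c=cam(o,d);im=d['color']
    g=cv2.GaussianBlur(im,(0,0),.7).max(2); r0,r1,c0,c1=box
    for th in(35,45):
        m=np.zeros(g.shape,'uint8');m[r0:r1,c0:c1]=(g[r0:r1,c0:c1]<th)*255
        k=max(cv2.findContours(m,0,1)[0],key=cv2.contourArea)
        q=Hh(c,k[:,0],52); hx=q[:,0]
        s=[]
        for lo in(0,1):
            pts=[]
            for a in np.arange(-65,25,8):
                w=q[(hx>=a)&(hx<a+8)]
                if len(w):pts.append((a+4,(w[:,1].min(),w[:,1].max())[lo]))
            p=np.array(pts);f=np.polyfit(p[:,0],p[:,1],1);s.append((f.round(3),(p[:,1]-np.polyval(f,p[:,0])).std().round(1)))
        print(n,th,'ext x',hx.min().round(1),hx.max().round(1),s)
    # cheek line at top: bright inner; plate outline for yaw reference
    if n=='wrist':
        hsv=cv2.cvtColor(im,cv2.COLOR_RGB2HSV);roi=np.zeros(g.shape,'uint8');roi[0:175,100:272]=1
        m=((hsv[...,1]<45)&(g>50)&(roi>0)).astype('uint8')*255
        k=max(cv2.findContours(m,0,1)[0],key=cv2.contourArea);q=Hh(c,k[:,0],8)
        p=[(a,q[(q[:,0]>=a)&(q[:,0]<a+8),1].max()) for a in range(-60,60,8)]
        print('plate +y edge',np.polyfit(*np.array(p).T,1).round(3))
E
```

```text
top 35 ext x -80.7 41.9 [(array([ 5.0000e-03, -8.6443e+01]), np.float64(0.4)), (array([ 1.0000e-03, -4.9785e+01]), np.float64(0.4))]
top 45 ext x -82.2 43.7 [(array([ 5.0000e-03, -8.7695e+01]), np.float64(0.4)), (array([-1.0000e-02, -4.8282e+01]), np.float64(0.6))]
wrist 35 ext x -77.3 54.2 [(array([ 5.0000e-03, -8.4805e+01]), np.float64(0.1)), (array([-2.5000e-02, -3.6941e+01]), np.float64(0.9))]
wrist 45 ext x -77.3 54.2 [(array([ 4.0000e-03, -8.5123e+01]), np.float64(0.1)), (array([-2.8000e-02, -3.6695e+01]), np.float64(1.0))]
plate +y edge [1.00000e-03 1.09752e+02]
```

The trimmer's yaw is about 0.005 rad, its centre is at y ≈ -68 and x ≈ 0, and the arm is clear. I'm handing in.

```bash
python3 -c "from h import *;print(ctrl.hand_in())"
```

```text
the job is handed in; nothing more can be done
None
```

The trimmer is clamped in the holder, and I handed the job in at about 29 s of the 72 s allowed. The hand-in gives no verdict.

I flipped the lever to free with the jaw at about -21 mm, then laid the trimmer between cheek and jaw with its head to holder +x. I pushed the jaw until it stopped moving, at 14 N on the wrist. Then I flipped the lever back until it met its stop at about 9 N, and drew the arm clear.

**Last checks:**
- **Lever:** its tip is at holder x = +59 mm, where locked should be +57.
- **Jaw:** three estimates put it at -47 to -50 mm, where home is -48.
- **Trimmer:** its centre is at y ≈ -68 mm and x ≈ 0, with yaw about 0.005 rad.
- **Arm:** it touches nothing, with a wrist force of about 1 N, which is noise.

**Where checks disagreed:**
- **Trimmer yaw:** edges I picked by hand in the top view gave about 3.5° of yaw, which would be out of tolerance. The masked line fit in the top view and the one clean edge in the wrist view both contradict that. So does the closed jaw, because a trimmer that far askew would not fit the gap.
- **Trimmer +y edge:** the same wrist fit came out poorly on this edge (-37 mm), probably because the mask merged with its side wall or the lever grip. I did not use it.

I did not measure the bystanders' final positions. I planned every path clear of them, and in the final views those in frame (mirror, soap dish) showed no sign of being disturbed.

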